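# Test the empty laths of a bentwood bottle rack and lay a half-bottle on the sound one

## Robot

A 7-joint arm with a two-finger parallel gripper is mounted at the origin on the work surface. World frame = base frame: x ahead of the robot, y to its left, z up, the work surface at z = 0. Lengths are in mm, angles in rad, forces in N, time in s.
With the tool pointing down it reaches from about 425 to 875 mm from the base axis. Payload 9.9 kg.
Tool frame: the origin (TCP) lies at the very end of the fingers, on their centre line; the grasp point (between the pads) lies robot.pinch_z behind it (robot.pinch_z is the distance from the TCP to the grasp point, in mm); z points along the fingers, y is the line along which they close (so a half turn about z gives the same grasp; the last joint's range is limited). The gripper opens to 85 mm and grips with 20 to 120 N. Pads are 22 mm wide; open, the fingers measure 114 mm over their backs; the gripper's body (76 mm by 85 mm) begins 54 mm behind the grasp point. The pads swing forward as they close: fully open they stand 13 mm farther back than shut.
Start: joints at [1.245, 0.576, 0.025, 1.437, -0.015, 1.129, -0.057], TCP at [161.633, -655.365, 231.289] pointing down, gripper open.
Joint ranges: [-2.76, 2.76], [-0.34, 2.15], [-1.52, 1.57], [0.19, 2.46], [-1.09, 4.23], [0.17, 1.99], [-2.82, 2.82]. Speed limits (rad/s): [2.22, 2.22, 3.01, 3.01, 3.14, 3.14, 3.14].

## Interface

Orientations are given as [roll, pitch, yaw] about the fixed x, y, z axes, in that order (R = Rz(yaw) Ry(pitch) Rx(roll)).
In Python, from rig import robot, command_gripper, planner, state, cams, job gives the robot as it stands. The module is installed in compiled form; this text tells all that it offers. Calls block until the motion is done:
- robot.movep(position, orientation): joint-space move of the TCP to a pose.
- robot.movel(position, ori=None, velocity=150, guard=None): straight line of the TCP; ori=None keeps the orientation; velocity is the mean speed in mm/s. With guard (N) it stops when the force on the tool has changed by that much, and returns True; else False.
- robot.move_joints(angles): joint-space move.
- command_gripper(opening, effort=None): finger opening in mm; effort is the grip in N (None keeps the last); returns when the fingers have stopped.
- robot.dwell(seconds).
- planner.solve_ik(position, orientation): joint angles nearest the present ones, or None.
- state(): the state.
- cams.capture(name): name is "side" or "top" or "wrist"; returns a dict with "img" (400x640x3 uint8, red, green, blue), "mtx" (3x3 intrinsics, pixels), "k1" (the pictures are not rectified: a ray, as slopes to the right and down, at radius r is drawn at 1 + k1 r^2 times it, then the intrinsics apply), "eye" and "rotation" of the camera in the world. Camera axes: x right, y down, z forward; pixel columns grow to the right and rows downward; lengths in mm; the calibration is good to about 2 mm. A picture is of the moment at which its call begins. There is no depth.
A pose or a line that the arm cannot do raises robot.IKError and nothing moves.
- job.finish_job(): hands the job in; it is judged then, once.
The state is a dict: "time_s": time; "qpos": joint angles; "qvel": joint speeds; "joint_efforts": joint torques, N m; "position": TCP position; "eef_rot": TCP orientation; "ft_force": force on the tool from outside, world axes, zero at the start; "moment": the same for the moment, N m; "gripper_width": finger opening in mm; "finger_force": force on a finger pad.
Only numpy, scipy, OpenCV 4.12 (cv2) and the standard library are available. Lean on these libraries where they do the work, as an engineer would, in place of code of your own. Each camera call takes 0.05 s, during which the arm holds its last target. There are 200 camera calls.

## Task

Some of the rack's bentwood laths are tired. Going along the rack from your left to your right, press each of the three empty laths at its mid-span with the closed fingertips at about 8 newtons, hold it there a moment to judge how far it sinks, and never strain a lath. Then take the half-bottle from its wooden rest and lay it gently, neck towards you, centred along the one lath that is still stiff, without letting a tired lath carry it, and leave everything else on the counter undisturbed.

Things in the scene. Friction and masses are not known exactly. Their poses are not given: they have to be found in the camera images.
- rack: bentwood bottle rack fixed to the counter, 600 mm wide (y), six laths at 95 mm pitch, clamped to the beam on its far side, toes to the robot. Origin on the counter, below the mid-spans; x to the beam, y to the robot's left. Mid-spans at x 0, y +-47.5, +-142.5, +-237.5 mm; empty: +142.5, +47.5, -142.5. Trough floors 85 mm up; roots and beam face at x 110 mm, caps 10 mm above floors; end hoops 165 mm high.
- bottle_mid (a point): half-bottle to be laid down (0.6 to 0.8 kg): the point on its axis 88 mm from its base, at its centre of mass, the place to grip it across. Body diameter 61 mm for 140 mm from the base, then shoulder and 29 mm neck; 235 mm long. Starts lying on its rest. x runs along the bottle from mouth to base; its roll is of no account. Lying in a trough its axis is 31 mm above the trough's floor.
- bottle_mouth (a point): the end of the same bottle's neck, on its axis, 147 mm from bottle_mid.
- bottle: the same half-bottle, origin at bottle_mid.
- rest: dark wooden counter rest that holds the half-bottle at the start: board 170 x 78 x 12 mm with two notched cleats, 16 mm thick and 120 mm apart; origin on the counter below its middle, x along the lying bottle towards its base. The bottle's axis lies 57 mm above the counter, bottle_mid over the rest's middle.
- lath_a: one of the three empty springy laths; its slot varies; sound or tired cannot be seen. Trough-shaped tongue 220 mm long, 52 wide, 4.5 thick; flat floor 22 mm wide, level at rest; sides slope up at 41 degrees to 10 mm. Origin: trough floor at the clamped root, x away from the toe (lath at negative x); bends down about its root. 8 N at mid-span sinks it about 3.5 mm if sound, 9 to 15 mm if tired; springs back.
- lath_b: one of the three empty springy laths, just like lath_a in shape and axes; its slot varies; sound or tired cannot be seen. Origin on the trough floor at its clamped root. An 8 N press at mid-span sinks it about 3.5 mm if it is sound, 9 to 15 mm if it is tired.
- lath_c: one of the three empty springy laths, just like lath_a in shape and axes; its slot varies; sound or tired cannot be seen. Origin on the trough floor at its clamped root. An 8 N press at mid-span sinks it about 3.5 mm if it is sound, 9 to 15 mm if it is tired.
- lath_a_mid (a point): mid-span of lath_a, on the floor of its trough on the centre line, 110 mm from the root; moves down with the lath.
- lath_b_mid (a point): mid-span of lath_b, on the floor of its trough on the centre line, 110 mm from the root; moves down with the lath.
- lath_c_mid (a point): mid-span of lath_c, on the floor of its trough on the centre line, 110 mm from the root; moves down with the lath.
- stock1: another, identical half-bottle lying in the rack's first slot, counted from the robot's left; to be left alone. Origin on its axis 88 mm from its base, x from mouth to base.
- stock2: another, identical half-bottle lying in the rack's fourth slot, counted from the robot's left; to be left alone. Origin on its axis 88 mm from its base, x from mouth to base.
- stock3: another, identical half-bottle lying in the rack's sixth slot, counted from the robot's left; to be left alone. Origin on its axis 88 mm from its base, x from mouth to base.
- crab: bronze crab-shaped corkscrew, about 155 x 110 x 25 mm, lying on the counter; origin under its shell; to be left alone.
- retriever: silver cork retriever, turned handle with four rigid rods, 256 mm long, 26 mm thick, lying on the counter; origin under the end of its handle, rods along x; to be left alone.
- bowl: porcelain bowl of corks, 120 mm across, 55 mm high (corks to about 62 mm); origin under its middle; to be left alone.
- opener: cast-brass opener in the shape of a fish, 135 x 36 x 25 mm, lying on the counter; origin under its middle; to be left alone.
Mind the look-alikes: they are no part of the job. What is shaped like the bottle but yellow is not meant.

How it is judged:
By the outcome, as a careful person would: the job done as asked, in the order asked, and still so for the second after the job is handed in, with the robot touching nothing.
It also fails if it takes over 72 s, if anything falls off the work surface, if the arm or the gripper's body presses on something with over 40 N, if the wrist force passes 120 N, or if a joint passes its speed limit or range.

## Working session

There is one attempt and no reset: what is moved stays moved. The work goes in short steps, each a Python script; the robot and the scene stay as the last script left them, time stands still between calls to the robot, and variables do not carry over. Pictures are saved under pics/ and viewed, at most 10 in all, crops included, and the job is handed in when it is done.

```bash
mkdir -p pics; python3 - <<'E'
from rig import robot, state, cams
import cv2, numpy as np
for n in ("top","side"):
    c=cams.capture(n); cv2.imwrite(f"pics/{n}0.png",c["img"][:,:,::-1]); print(n,c["mtx"].tolist(),c["k1"],np.round(c["eye"],1),np.round(c["rotation"],3).tolist())
s=state(); print(s["time_s"],s["position"],s["eef_rot"],robot.pinch_z,s["ft_force"],s["gripper_width"])
E
```

```text
top [[425.73866850203234, 0.0, 320.60235019745625], [0.0, 425.73866850203234, 204.47259010459646], [0.0, 0.0, 1.0]] 0.012925457945669364 [ 407.4   20.  1360. ] [-3.081, -0.001, -1.557]
side [[404.97891185785113, 0.0, 325.52660321837465], [0.0, 404.97891185785113, 198.62492575785174], [0.0, 0.0, 1.0]] -0.016027787674747593 [192.  725.7 821.1] [-2.317, -0.02, -2.748]
0.1 [ 161.53469529 -654.96830726  230.54916848] [-3.14011455e+00  7.92657668e-05  2.41857224e-01] 18.700000000000003 [-0.97309293  0.32644013 -0.09860206] 85.1841766013501
```

View pics/top0.png

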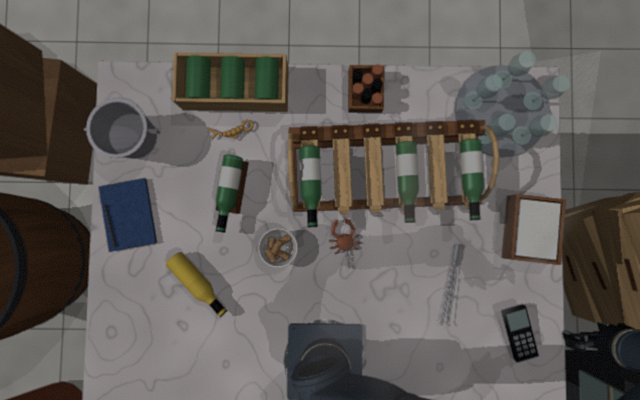

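View pics/side0.png

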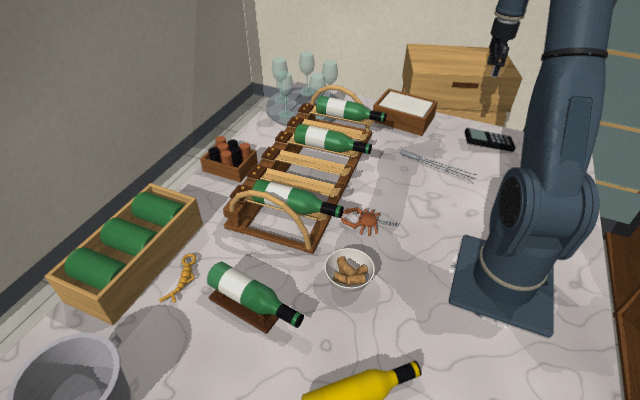

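The top view shows the rack upright. The bottles in it are at columns 310, 407 and 471, and the empty laths at 342, 374 and 437. The target bottle on its rest runs from its mouth at (221,230) to its base at (231,155). In the side view the bottle lies on its rest at (250,295), with the bowl at (350,268) and the crab at (367,218).

```bash
cat > h.py <<'E'
import numpy as np, cv2
from scipy.spatial.transform import Rotation as R
def ray(c,px):
    px=np.atleast_2d(px).astype(float); K=c["mtx"]
    d=np.c_[(px[:,0]-K[0,2])/K[0,0],(px[:,1]-K[1,2])/K[1,1]]; u=d.copy()
    for _ in range(8): u=d/(1+c["k1"]*(u**2).sum(1,keepdims=True))
    v=np.c_[u,np.ones(len(u))]
    M=R.from_euler("xyz",c["rotation"]).as_matrix() if np.ndim(c["rotation"])==1 else c["rotation"]
    return np.array(c["eye"]),v@M.T
def plane(c,px,z):
    e,v=ray(c,px); return e+v*((z-e[2])/v[:,2])[:,None]
E
python3 - <<'E'
from rig import cams
from h import *
c=cams.capture("top"); im=c["img"]; hsv=cv2.cvtColor(im,cv2.COLOR_RGB2HSV)
cv2.imwrite("pics/crop.png",cv2.resize(im[110:240,195:515,::-1],None,fx=2.5,fy=2.5,interpolation=cv2.INTER_CUBIC))
m=((hsv[...,0]>8)&(hsv[...,0]<28)&(hsv[...,1]>70)&(hsv[...,2]>115)).astype(np.uint8)
m[:142]=0;m[203:]=0;m[:,:325]=0;m[:,455:]=0
n,l,st,ce=cv2.connectedComponentsWithStats(m)
for i in range(1,n):
    if st[i,4]>200:
        ys,xs=np.where(l==i); rows=np.arange(146,200)
        cen=np.array([[(xs[ys==r].min()+xs[ys==r].max())/2,r] for r in rows if (ys==r).any()])
        P=plane(c,cen,90); f=np.polyfit(P[:,0],P[:,1],1)
        print(st[i],ce[i],"y at x=600:",np.polyval(f,600),"slope",f[0],plane(c,[ce[i]],90))
g=((hsv[...,0]>40)&(hsv[...,0]<85)&(hsv[...,1]>80)).astype(np.uint8)
n,l,st,ce=cv2.connectedComponentsWithStats(g)
for i in range(1,n):
    if st[i,4]>100: print("green",st[i],ce[i])
E
```

```text
[337 142  14  61 655] [344.02748092 171.72519084] y at x=600: -47.64485782524926 slope 0.05996390724133894 [[583.49968525 -48.55597432  90.        ]]
[369 142  14  61 701] [375.42510699 171.978602  ] y at x=600: -141.8916078144341 slope 0.05487514399118864 [[ 584.00673285 -142.7909124    90.        ]]
[432 142  15  61 701] [439.03566334 172.11554922] y at x=600: -332.8080337912397 slope 0.05029208803449578 [[ 586.12631512 -333.45830596   90.        ]]
green [186  56  25  42 982] [197.45621181  76.63136456]
green [220  56  25  42 948] [231.80379747  76.97046414]
green [255  56  24  43 950] [266.06315789  77.64947368]
green [461 139  20  13 192] [470.46875    144.66666667]
green [397 142  12  12 103] [401.95145631 147.50485437]
green [300 146  19  13 204] [308.93137255 151.5245098 ]
green [223 155  20  14 193] [232.47668394 161.08290155]
green [463 173  20  29 381] [473.36220472 185.88976378]
green [301 181  20  30 465] [310.41505376 193.29032258]
green [217 187  21  30 428] [225.77570093 199.94626168]
```

View pics/crop.png

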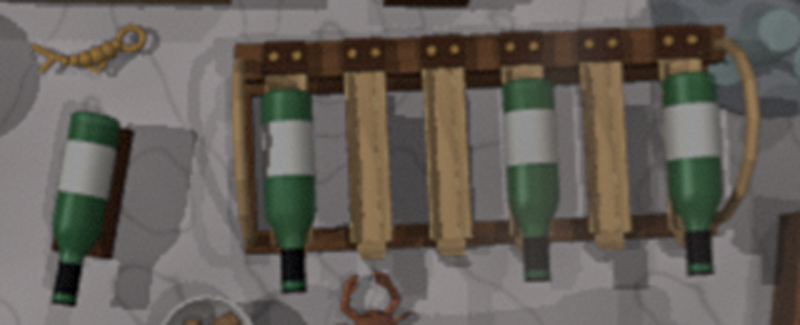

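The crop shows the three bare laths at crop columns 368, 447 and 605, caps to row 70 and toes near row 250. The stock bottles' centres sit at mid-span. Next I'll take a closer look with the wrist camera.

```bash
python3 - <<'E'
from rig import robot, state, cams, command_gripper
from h import *
c=cams.capture("top")
for n,p,z in [("cap2",(195+365/2.5,110+67/2.5),95),("toe2",(195+371/2.5,110+258/2.5),90),("cap3",(195+445/2.5,110+64/2.5),95),("cap5",(195+603/2.5,110+59/2.5),95),("base",(195+98/2.5,110+112/2.5),57),("mouth",(195+64/2.5,110+303/2.5),57)]: print(n,plane(c,[p],z))
p=state()["position"]
robot.movel([p[0],p[1],330],velocity=200)
robot.movep([560,-190,380],[np.pi,0,0.055])
command_gripper(0)
c=cams.capture("wrist"); cv2.imwrite("pics/w1.png",c["img"][:,:,::-1])
print(c["eye"],c["rotation"],c["mtx"][0],c["k1"]); s=state(); print(s["time_s"],s["position"],s["eef_rot"],s["qpos"],s["ft_force"])
E
```

```text
cap2 [[688.26921145 -38.08539186  95.        ]]
toe2 [[458.89067199 -47.97202631  90.        ]]
cap3 [[ 693.19960639 -134.17839895   95.        ]]
cap5 [[ 701.71956645 -323.82936448   95.        ]]
base [[635.93328215 289.08430085  57.        ]]
mouth [[400.17180749 324.49095871  57.        ]]
[ 638.32621618 -185.53498961  522.62210453] [ 2.82821990e+00  8.21677492e-04 -1.51531760e+00] [302.72127988   0.         322.64619075] 0.008497936006445037
3.8583 [ 560.01348332 -189.99042717  380.00314891] [ 3.14157374e+00 -5.49475525e-06  5.50507782e-02] [ 0.39667524  0.36313318 -0.22794027  1.40195325  0.0817692   1.38571923
 -1.34768789] [ 1.54170739 -0.37056413  0.35022743]
```

View pics/w1.png

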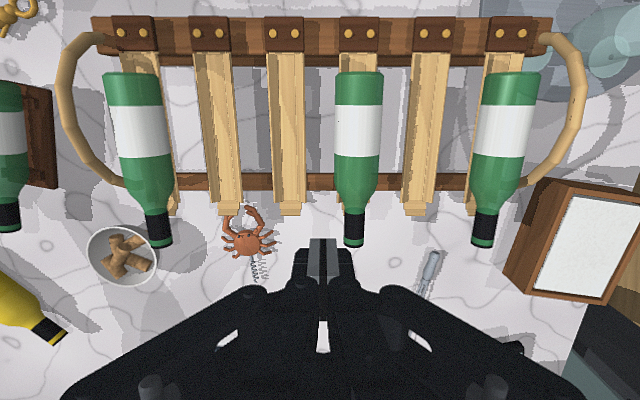

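The wrist view shows the empty laths at columns about 222, 288 and 420, cap fronts near row 51 and toes near row 213. The closed fingers are at (322,270). Next I'll measure the lath edges.

```bash
python3 - <<'E'
from rig import cams
from h import *
c=cams.capture("wrist"); im=c["img"]; hsv=cv2.cvtColor(im,cv2.COLOR_RGB2HSV)
m=((hsv[...,0]>10)&(hsv[...,0]<28)&(hsv[...,1]>60)&(hsv[...,2]>125)).astype(np.uint8)
big=cv2.resize(im[30:230,180:460],None,fx=2.8,fy=2.8,interpolation=cv2.INTER_CUBIC)
mm=cv2.resize(m[30:230,180:460],None,fx=2.8,fy=2.8,interpolation=cv2.INTER_NEAREST)
cs,_=cv2.findContours(mm,cv2.RETR_EXTERNAL,cv2.CHAIN_APPROX_NONE); cv2.drawContours(big,cs,-1,(255,0,0),1)
cv2.imwrite("pics/w2.png",big[...,::-1])
for a,b in ((185,252),(255,318),(395,450)):
    L=[];Rr=[]
    for r in range(70,165,5):
        x=np.where(m[r,a:b])[0]+a; L.append((x.min()-.5,r)); Rr.append((x.max()+.5,r))
    L=plane(c,L,95);Rr=plane(c,Rr,95)
    fl=np.polyfit(L[:,0],L[:,1],1);fr=np.polyfit(Rr[:,0],Rr[:,1],1)
    print(fl[0],fr[0],np.polyval(fl,580),np.polyval(fr,580),(np.polyval(fl,580)+np.polyval(fr,580))/2)
    col=m[:,(a+b)//2-4:(a+b)//2+4].mean(1)>.5; rr=np.where(col[40:225])[0]+40
    print("rows",rr.min(),rr.max(),plane(c,[((a+b)/2,rr.min()-.5)],95),plane(c,[((a+b)/2,rr.max()+.5)],85))
E
```

```text
0.06067045390523213 0.0681783399667204 -20.833023409863408 -69.45860084543725 -45.14581212765033
rows 52 208 [[685.38664327 -48.55337773  95.        ]] [[465.17740219 -33.99747613  85.        ]]
0.053896795898134925 0.05156913067036413 -114.43598597130423 -163.87149512373222 -139.15374054751823
rows 52 215 [[ 690.36654743 -135.75368152   95.        ]] [[ 459.3825938  -138.84075993   85.        ]]
0.06616940800950685 0.054973469961707856 -305.5559109539836 -352.59657878155684 -329.07624486777024
rows 52 215 [[ 699.90241909 -310.204484     95.        ]] [[ 471.19119118 -349.72304145   85.        ]]
```

View pics/w2.png

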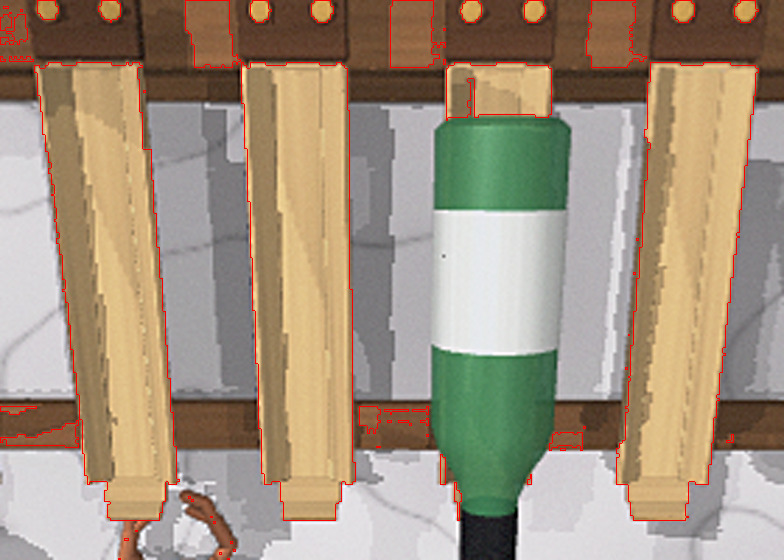

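The mask fits the laths cleanly. Top and wrist disagree by about 4 mm in y, so I'll take a second wrist view with the hand turned 90° over lath 2, and check the TCP projection.

```bash
cat >> h.py <<'E'
def proj(c,P):
    M=R.from_euler("xyz",c["rotation"]).as_matrix() if np.ndim(c["rotation"])==1 else c["rotation"]
    v=(np.atleast_2d(P)-c["eye"])@M; u=v[:,:2]/v[:,2:]; u=u*(1+c["k1"]*(u**2).sum(1,keepdims=True))
    return u@np.diag(np.diag(c["mtx"])[:2])+c["mtx"][:2,2]
def lathmask(im):
    hsv=cv2.cvtColor(im,cv2.COLOR_RGB2HSV)
    return ((hsv[...,0]>10)&(hsv[...,0]<28)&(hsv[...,1]>60)&(hsv[...,2]>125)).astype(np.uint8)
E
python3 - <<'E'
from rig import robot,state,cams,planner
from h import *
c=cams.capture("wrist"); print("tcp px",proj(c,[state()["position"]]))
for k in (85,215): pass
print("mainend@95",plane(c,[(180+262/2.8,30+484/2.8),(180+310/2.8,30+520/2.8)],95))
q0=np.array(state()["qpos"])
for s in (1,-1):
    q=planner.solve_ik([575,-46,230],[np.pi,0,0.055+s*np.pi/2]); print(s,None if q is None else np.round(np.array(q),2))
s=1 if planner.solve_ik([575,-46,230],[np.pi,0,0.055+np.pi/2]) is not None else -1
qa=[planner.solve_ik([575,-46,230],[np.pi,0,0.055+s*np.pi/2]) for s in (1,-1)]
s=min([1,-1],key=lambda s:99 if qa[(1-s)//2] is None else np.abs(np.array(qa[(1-s)//2])-q0).max())
robot.movep([575,-46,230],[np.pi,0,0.055+s*np.pi/2]); 
c=cams.capture("wrist"); cv2.imwrite("pics/w3.png",c["img"][:,:,::-1]); import pickle; pickle.dump(c,open("w3.pkl","wb"))
print(s,c["eye"],c["rotation"],state()["time_s"],proj(c,[state()["position"]]))
E
```

```text
tcp px [[323.04688881 252.62182805]]
mainend@95 [[ 482.77031389 -120.19259599   95.        ]
 [ 463.4765053  -146.30849858   95.        ]]
1 [ 0.38  0.47 -0.58  1.69  0.29  1.06 -0.24]
-1 [-0.55  0.58  0.91  1.73 -0.51  1.09 -2.56]
1 [570.5879418   32.30906121 372.98105603] [ 2.82843564e+00 -5.95164435e-04  5.21499899e-02] 5.0417 [[323.88940891 254.52094947]]
```

View pics/w3.png

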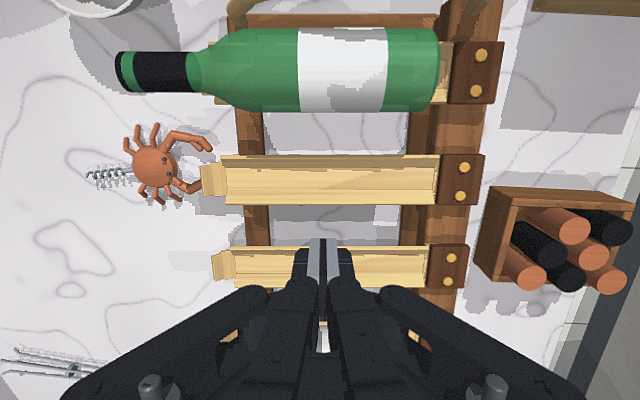

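In this view lath 2 spans columns 200–436 (cap front about 437) and rows 155–203, and lath 3 lies at row 267. Now I'll measure it.

```bash
python3 - <<'E'
import pickle
from h import *
c=pickle.load(open("w3.pkl","rb")); m=lathmask(c["img"])
T=[];B=[]
for x in range(240,425,5):
    r=np.where(m[140:220,x])[0]+140; T.append((x,r.min()-.5));B.append((x,r.max()+.5))
T=plane(c,T,95);B=plane(c,B,95)
ft=np.polyfit(T[:,0],T[:,1],1);fb=np.polyfit(B[:,0],B[:,1],1)
print(ft,fb,np.polyval(ft,580),np.polyval(fb,580))
for p,z in [((200,180),85),((222,180),85),((222,180),95),((436,180),85),((436,180),95)]: print(p,z,plane(c,[p],z))
T=[]
for x in range(240,290,5):
    r=np.where(m[235:300,x])[0]+235; T.append((x,(r.min()+r.max())/2))
P=plane(c,T,95); f=np.polyfit(P[:,0],P[:,1],1); print(f[0],np.polyval(f,580))
# cap 1,2,3 front edges at 95
print(plane(c,[(437,157),(437,200),(430,247),(430,285),(446,45),(446,100)],95))
E
```

```text
[  0.05347142 -49.46112793] [ 7.14208040e-02 -1.09701211e+02] -18.447707212184984 -68.27714471874211
(200, 180) 85 [[454.4363903  -52.06696523  85.        ]]
(222, 180) 85 [[475.98471173 -50.93898436  85.        ]]
(222, 180) 95 [[479.26976219 -48.04823708  95.        ]]
(436, 180) 85 [[686.19027201 -40.00460908  85.        ]]
(436, 180) 95 [[682.17603816 -37.49355258  95.        ]]
0.039279985802008435 -135.5450644132773
[[ 679.39853059  -15.54253613   95.        ]
 [ 686.50180943  -57.37422893   95.        ]
 [ 687.88588046 -108.12689903   95.        ]
 [ 695.09580883 -152.92004769   95.        ]
 [ 670.86971924   77.99855649   95.        ]
 [ 678.702321     34.86368266   95.        ]]
```

```bash
python3 - <<'E'
from rig import robot,state,cams
from h import *
import pickle
c=pickle.load(open("w3.pkl","rb")); p=np.array(state()["position"]); print(p, proj(c,[p,p+[0,11,0],p+[0,-11,0],p+[0,11,14]]))
robot.movel([576,-45.7,150],velocity=200); robot.movel([576,-45.7,108],velocity=100)
c=cams.capture("wrist"); pickle.dump(c,open("w4.pkl","wb")); print(proj(c,[[576,-45.7,108],[576,-34.7,108]]),state()["time_s"],state()["ft_force"])
cv2.imwrite("pics/w4.png",cv2.resize(c["img"][130:330,160:480,::-1],None,fx=2.5,fy=2.5,interpolation=cv2.INTER_CUBIC))
E
```

```text
[575.46820181 -46.96333959 230.56671972] [[323.88940891 254.52094947]
 [325.02484455 235.59703588]
 [322.80065017 272.67195037]
 [325.26391386 248.53621252]]
[[322.89078861 253.65291804]
 [324.0689052  234.79606493]] 6.2083 [-0.05557445 -0.21344202  1.81207563]
```

View pics/w4.png

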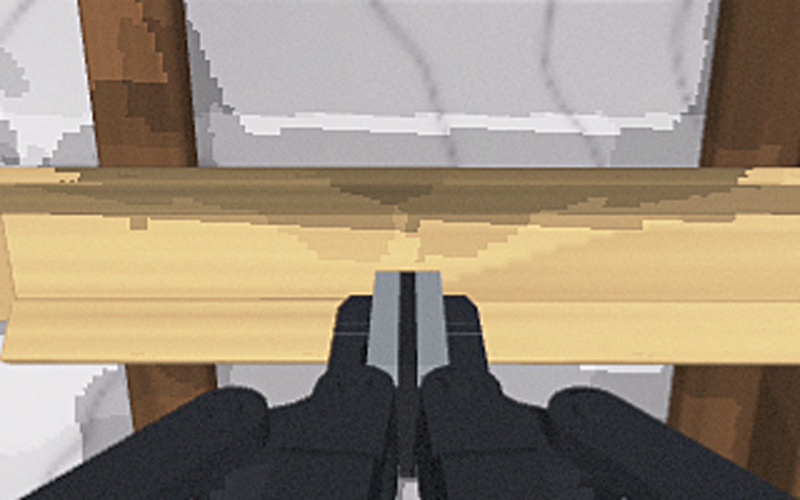

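The crop shows the trough with rims at crop rows 168 and 362, and floor folds at 213 and 298. The pad tips are grey and only about 12 mm along the closing line, front edge at row 270. So yaw along the lath fits the trough better.

```bash
python3 - <<'E'
import pickle
from h import *
c=pickle.load(open("w4.pkl","rb"))
f=lambda col,row:(160+col/2.5,130+row/2.5)
print(plane(c,[f(550,168),f(550,362)],95),plane(c,[f(300,168),f(300,362)],95)); print(plane(c,[f(550,213),f(550,298)],85),plane(c,[f(300,213),f(300,298)],85))
print(plane(c,[f(405,270)],108))
E
```

```text
[[605.51933197 -16.78722204  95.        ]
 [611.00481093 -65.03798623  95.        ]] [[551.2159422  -19.7851193   95.        ]
 [551.82007869 -68.29706916  95.        ]]
[[608.97554828 -31.14143803  85.        ]
 [611.50892925 -53.41676724  85.        ]] [[550.06375149 -34.39196065  85.        ]
 [550.34194128 -56.78800503  85.        ]]
[[575.02712949 -36.59022683 108.        ]]
```

```bash
cat > press.py <<'E'
from rig import robot,state
from h import *
YAW=0.056
L2=np.array([575.5,-45.]); v=95*np.array([np.sin(YAW),-np.cos(YAW)])
MID={2:L2,3:L2+v,5:L2+3*v}
def fz(n=8,dt=0.02):
    a=[]
    for _ in range(n): robot.dwell(dt); a.append(state()["ft_force"])
    return np.mean(a,0),np.std(a,0)
def press(k):
    x,y=MID[k]; O=[np.pi,0,YAW]
    robot.movep([x,y,175],O); robot.movel([x,y,96],velocity=120); robot.dwell(0.2)
    b,sd=fz(); print("lath",k,"base",b.round(2),"sd",sd.round(2))
    hit=robot.movel([x,y,78],velocity=15,guard=2.0); log=[]; zt=state()["position"][2]
    for i in range(25):
        f,_=fz(4); F=f[2]-b[2]; z=state()["position"][2]; log.append((z,F))
        if F>7.6 or z<66: break
        K=1.5
        if len(log)>1 and log[-1][1]-log[0][1]>.8: K=np.clip((log[-1][1]-log[0][1])/(log[0][0]-log[-1][0]),.5,2.8)
        zt-=np.clip((8-F)/K*.8,.25,2.5); robot.movel([x,y,zt],velocity=15)
    robot.dwell(.7); f,_=fz(8); z=state()["position"][2]
    l=np.array(log); p=np.polyfit(l[:,1],l[:,0],1) if len(l)>1 else None
    print("hit",hit,"hold F",(f-b).round(2),"z",round(z,2),"fit mm/N",p,"t",state()["time_s"]); print(np.round(l,2).tolist())
    robot.movel([x,y,96],velocity=40); robot.movel([x,y,175],velocity=200); print("pos",state()["time_s"])
E
python3 - <<'E'
from rig import robot
from press import *
robot.movel([576,-45.7,175],velocity=200); press(2)
E
```

```text
lath 2 base [ 0.21 -0.17  0.17] sd [0.5  0.48 0.47]
hit True hold F [-1.78  0.34  8.26] z 81.63 fit mm/N [-0.42791983 85.20176656] t 11.1167
[[83.75, 3.39], [81.58, 8.46]]
pos 12.175
```

Lath 2 sank 3.6 mm at 8.3 N, so it is sound. Pressing the others in order.

```bash
python3 - <<'E'
from press import *
press(3); press(5)
E
```

```text
lath 3 base [-0.07 -0.03  0.27] sd [0.48 0.44 0.29]
hit True hold F [0.6  0.49 7.73] z 72.26 fit mm/N [-1.59161201 84.6993574 ] t 17.0917
[[81.8, 1.9], [79.26, 3.31], [76.9, 5.17], [74.54, 6.01], [72.26, 7.95]]
pos 18.3917
lath 5 base [-0.05 -0.16  0.11] sd [0.74 0.47 0.49]
hit True hold F [0.01 1.13 7.88] z 74.39 fit mm/N [-1.35913949 85.41339298] t 23.4917
[[82.11, 2.57], [79.64, 4.06], [77.36, 6.18], [75.63, 6.85], [74.37, 8.29]]
pos 24.7417
```

Laths 3 and 5 sank about 12.5 and 11 mm, so both are tired. Slot 2 gets the bottle. Next I'll locate it with the wrist camera.

```bash
python3 - <<'E'
from rig import robot,state,cams,command_gripper
from h import *
import pickle
p=state()["position"]; robot.movel([p[0],p[1],260],velocity=250)
robot.movep([500,302,330],[np.pi,0,-0.149]); robot.dwell(.2)
c=cams.capture("wrist"); pickle.dump(c,open("w5.pkl","wb")); im=c["img"]; hsv=cv2.cvtColor(im,cv2.COLOR_RGB2HSV)
cv2.imwrite("pics/w5.png",im[:,:,::-1])
g=((hsv[...,0]>40)&(hsv[...,0]<85)&(hsv[...,1]>80)).astype(np.uint8)
n,l,st,ce=cv2.connectedComponentsWithStats(g)
for i in range(1,n):
    if st[i,4]>300: print(st[i],ce[i],plane(c,[ce[i]],57))
print(state()["time_s"],state()["position"])
E
```

```text
[ 524    0   58   27 1103] [548.79238441   9.64007253] [[634.3787131    7.96568638  57.        ]]
[ 292   49   49   34 1565] [315.80511182  65.86070288] [[615.42585318 293.12864794  57.        ]]
[ 510   82   68   82 3980] [543.06105528 120.62638191] [[503.31263742   4.72497106  57.        ]]
[ 295  134   44   61 2132] [316.70966229 160.35365854] [[495.4239614  310.80749555  57.        ]]
27.775 [500.28773256 301.58650504 329.92743944]
```

View pics/w5.png

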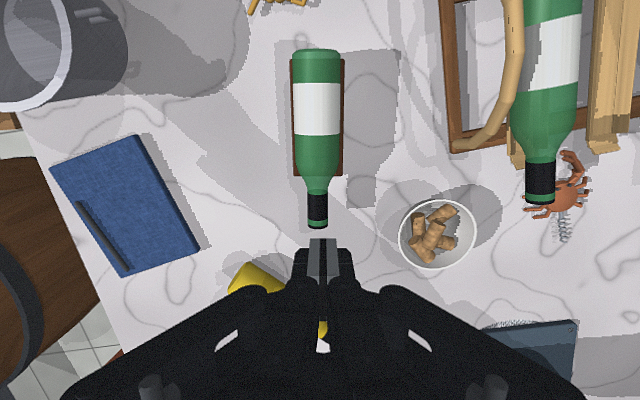

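The bottle appears upright here, from its base edge at (316,49) to its mouth at (318,229), with the rest visible on both sides of the body.

```bash
python3 - <<'E'
from h import *
import pickle
c=pickle.load(open("w5.pkl","rb"))
base=plane(c,[(316,49)],85)[0]; mouth=plane(c,[(317.5,229.5)],71)[0]
print(base,mouth,np.linalg.norm((base-mouth)[:2]))
im=c["img"]; hsv=cv2.cvtColor(im,cv2.COLOR_RGB2HSV)
bod=((hsv[...,0]>40)&(hsv[...,0]<85)&(hsv[...,1]>80)); w=(hsv[...,2]>185)&(hsv[...,1]<40)
C=[]
for r in list(range(56,76))+list(range(138,150)):
    x=np.where(bod[r,285:350])[0]+285; C.append(((x.min()+x.max())/2,r))
N=[]
blk=im.max(2)<60
for r in range(200,226):
    x=np.where(blk[r,300:336])[0]+300; N.append(((x.min()+x.max())/2,r)) if len(x) else 0
A=plane(c,C,57); B=plane(c,N,57) ; P=np.r_[A,B]
for Q in (A,P):
    f=np.polyfit(Q[:,0],Q[:,1],1); print(f,"yaw",np.arctan(f[0]),"y@549",np.polyval(f,549))
E
```

```text
[630.69451701 289.85994894  85.        ] [397.69198672 324.70909568  71.        ] 235.5942319964863
[-1.47421201e-01  3.83898091e+02] yaw -0.14636694583998464 y@549 302.9638515342994
[-1.33749257e-01  3.75928161e+02] yaw -0.13296016896695667 y@549 302.49981843038205
```

```bash
python3 - <<'E'
from rig import robot,state,command_gripper
from press import *
print(robot.pinch_z); O=[np.pi,0,-0.146]
command_gripper(85,60); print(robot.pinch_z)
robot.movep([545,302.8,170],O); robot.movel([545,302.8,32],velocity=110)
robot.dwell(.2); b,_=fz(); print(b.round(2),state()["position"])
command_gripper(50,60); s=state(); print(s["gripper_width"],s["finger_force"],s["ft_force"],s["position"],robot.pinch_z)
robot.movel([545,302.8,60],velocity=50); robot.dwell(.2); f,_=fz(); print((f-b).round(2),state()["moment"],state()["gripper_width"],state()["time_s"])
E
```

```text
18.700000000000003
18.700000000000003
[-0.21  0.21 -0.14] [545.09448824 302.87065811  32.23960442]
59.35681013355261 63.76016020774841 [-2.27706899 -0.23493203  4.93415168] [545.06770793 303.04664807  32.37159672] 18.700000000000003
[ 0.2  -0.13 -5.92] [-0.00087338 -0.0174326  -0.03681447] 59.522090771247235 32.4
```

Bottle is held, about 0.6 kg and balanced. Carrying it over lath 2.

```bash
python3 - <<'E'
from rig import robot,state,command_gripper,cams
from press import *
import pickle
O=[np.pi,0,YAW]; x,y=MID[2]
robot.movel([545,302.8,230],velocity=200)
robot.movep([x,y,215],O); robot.movel([x,y,110],velocity=100); robot.dwell(.2)
print(state()["gripper_width"],state()["position"],state()["eef_rot"],state()["time_s"],fz()[0].round(2))
c=cams.capture("wrist"); pickle.dump(c,open("w6.pkl","wb")); cv2.imwrite("pics/w6.png",c["img"][:,:,::-1])
E
```

```text
59.332482445729745 [575.77601762 -45.0551826  110.50856909] [ 3.14144391e+00 -8.98877862e-04  5.58532930e-02] 36.1167 [-0.02  0.01 -6.12]
```

View pics/w6.png

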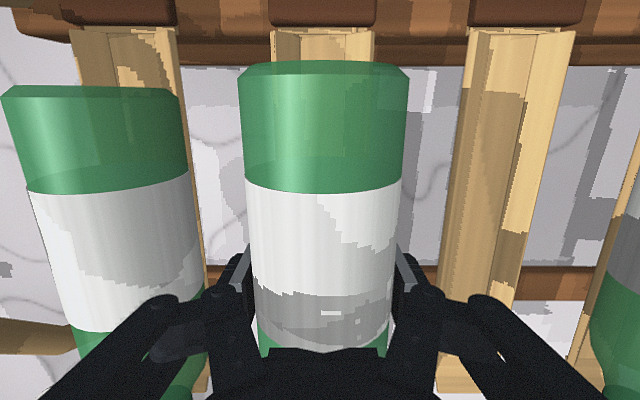

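The held bottle (columns 238–407, centre 322) is aligned with lath 2's root (columns 272–374, centre 323). Lowering it.

```bash
python3 - <<'E'
from rig import robot,state,command_gripper
from press import *
x,y=MID[2]
robot.movel([x,y,96],velocity=50); robot.dwell(.1); b=fz()[0]; print(b.round(2))
hit=robot.movel([x,y,86],velocity=12,guard=2); zt=state()["position"][2]; print("hit",hit,zt)
for i in range(8):
    F=fz(5)[0]; print(round(zt,2),F.round(2))
    if F[2]>-0.6: break
    zt-=min(1,max(.3,-F[2]*.4)); robot.movel([x,y,zt],velocity=12)
command_gripper(70); robot.dwell(.2); s=state(); print(s["gripper_width"],s["ft_force"],s["time_s"])
E
```

```text
[ 0.12  0.53 -6.11]
hit True 90.44531181758575
90.45 [ 1.54  1.27 -1.62]
89.8 [-3.26  2.76  1.91]
70.10721307949288 [-0.48306732  1.04336554 -0.5426532 ] 38.3583
```

```bash
python3 - <<'E'
from rig import robot,state,cams
from press import *
x,y=MID[2]; s=state()["position"]
robot.movel([s[0],s[1],150],velocity=60); robot.movel([s[0],s[1],260],velocity=150); robot.movep([480,-150,400],[np.pi,0,YAW]); robot.dwell(.3)
c=cams.capture("wrist"); t=cams.capture("top"); print(state()["time_s"],state()["ft_force"])
im=np.vstack([c["img"][0:270],cv2.resize(t["img"][110:240,195:515],(640,260))]); cv2.imwrite("pics/end.png",im[...,::-1])
# bottle ends in slot 2, axis z 113
E
```

```text
41.6083 [-0.33256749  0.73992233  1.00566328]
```

View pics/end.png

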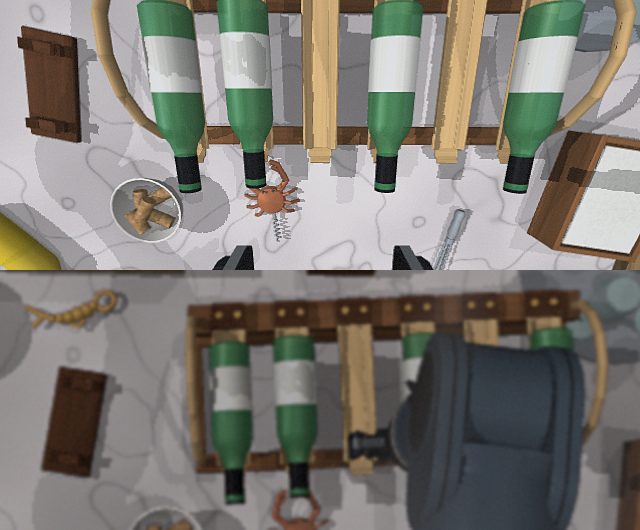

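The bottle lies in slot 2 and everything else looks unmoved. It may sit a few mm deeper than the stock bottles, so I'll measure that along the rack axis.

```bash
python3 - <<'E'
from rig import cams
from press import *
ax=np.array([np.cos(YAW),np.sin(YAW)])
def rx(P): return (np.asarray(P)[:,:2]-(MID[2]))@ax
c=cams.capture("wrist"); t=cams.capture("top")
for cam,boxes in ((c,[(165,215),(235,272),(360,405),(495,535)]),(t,[(300,322),(332,354)])):
    h=cv2.cvtColor(cam["img"],cv2.COLOR_RGB2HSV); im=cam["img"]
    dark=(im.max(2)<60)|((h[...,0]>40)&(h[...,0]<90)&(h[...,1]>80))
    for a,b in boxes:
        lo,hi=(150,200) if cam is c else (200,240)
        r=np.where(dark[lo:hi,a:b].sum(1)>=(8 if cam is c else 4))[0]+lo
        print(a,r.max(),"mouth along rack",rx(plane(cam,[((a+b)/2,r.max()+.5)],127 if cam is c else 116)))
E
```

```text
165 192 mouth along rack [-154.52811751]
235 187 mouth along rack [-146.86858935]
360 191 mouth along rack [-152.56133237]
495 192 mouth along rack [-153.76473668]
300 226 mouth along rack [-152.3557027]
332 223 mouth along rack [-147.5727861]
```

My placement matches my estimate of mid-span, but the three stock bottles and the toe positions put the true mid-span about 5 mm nearer the robot. I'll mend that with a small regrip.

```bash
python3 - <<'E'
from rig import robot,state,command_gripper,cams
from press import *
O=[np.pi,0,YAW]; x,y=MID[2]; ax=np.array([np.cos(YAW),np.sin(YAW)])
robot.movep([x,y,260],O); command_gripper(72); robot.movel([x,y,160],velocity=150); robot.movel([x,y,90],velocity=60); robot.dwell(.1)
command_gripper(50,50); print(state()["gripper_width"],state()["ft_force"])
robot.movel([x,y,99],velocity=30); X,Y=np.array([x,y])-5*ax; robot.movel([X,Y,99],velocity=30); robot.movel([X,Y,96],velocity=30); robot.dwell(.1); print(fz()[0].round(2))
hit=robot.movel([X,Y,86],velocity=12,guard=2); zt=state()["position"][2]
for i in range(8):
    F=fz(5)[0]; print(round(zt,2),F.round(2))
    if F[2]>-0.6: break
    zt-=min(.8,max(.3,-F[2]*.3)); robot.movel([X,Y,zt],velocity=12)
command_gripper(70); robot.dwell(.1)
s=state()["position"]; robot.movel([s[0],s[1],150],velocity=60); robot.movel([s[0],s[1],260],velocity=150); robot.movep([480,-150,400],O); robot.dwell(.3)
c=cams.capture("wrist"); im=c["img"]; h=cv2.cvtColor(im,cv2.COLOR_RGB2HSV)
dark=(im.max(2)<60)|((h[...,0]>40)&(h[...,0]<90)&(h[...,1]>80))
for a,b in [(165,215),(235,272),(360,405),(495,535)]:
    r=np.where(dark[150:200,a:b].sum(1)>=8)[0]+150; xs=np.where(dark[r.max()-3,a:b])[0]+a
    print(r.max(),xs.mean(),((plane(c,[((a+b)/2,r.max()+.5)],127)[0,:2]-MID[2])@ax).round(1))
print(state()["time_s"])
E
```

```text
59.39847221665163 [-2.00660588  2.74992417  2.31128699]
[ 0.15  0.1  -6.03]
92.12 [ 1.16  1.72 -3.26]
91.32 [-2.84  3.37 -0.62]
91.02 [-3.43  3.69  0.4 ]
192 190.0 -154.6
191 255.77777777777777 -152.9
191 384.5 -152.5
192 514.5 -153.5
51.2
```

The bottle now lines up with the stock bottles, and the robot is clear of everything.

```bash
python3 -c "
from rig import job
print(job.finish_job())"
```

```text
the job is handed in; nothing more can be done
None
```

I pressed the three empty laths left to right at about 8 N. Slot 2 sank 3.6 mm (stiff); slots 3 and 5 sank about 12 and 11 mm (tired). The half-bottle lies in slot 2, neck towards the robot and in line with the stock bottles after one 5 mm regrip. I handed the job in at about 51 s.

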